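# Dial the combination of the purple sample safe

### The job

Dial the combination 4 - 2 - 3 on the sample safe with the purple lid: turn its dial right (clockwise) to 4, then left to 2, then right to 3, stopping for about half a second on each number and never running on to 5 or 1; then let go, leaving the pointer on 3. Leave the dial of the teal-lidded safe as it is and do not shove or tip the reagent bottle standing between the safes.

Things in the scene. Friction and masses are not known exactly. Their poses are not given: they have to be found in the camera images.
- purple_dial (a joint): Purple safe's dial angle: 0 = pointer on 3, grows as it turns right (clockwise from above). Numbers 1-5 are rows of 1-5 black dots on the white disc round the dial, at -1.396, -0.698, 0, 0.698, 1.396 rad. 3 faces away from the robot, 4 and 5 to the right of it seen from the robot. Starts between 2 and halfway from 3 to 4. Stops at +-1.6; 0.05 N m friction, no detents; stays where left
- purple_dial_grip (a point): On the dial's upright axis, 14 mm under the top of its black bar grip (52 x 16 x 40 mm, long along x, high along z). x points to the red-marked pointer end, z up; yaw falls as the joint grows. 26 mm below: steel disc, radius 28; 38 mm below: flat purple lid, 196 x 176, with a white disc, radius 84, dial at its centre. Safe: white box fixed to the bench, lid top at 105 mm, yaw within 20 degrees
- teal_dial_tip (a point): Pointer end of the dial on the other safe, alike in all but its teal (blue-green) lid: 26 mm from that dial's upright axis, 143 mm above the bench; x points outward along the pointer. To be left alone
- bottle: Reagent bottle of clear glass with a blue cap, loose, upright between the two safes, 56 mm in diameter, 125 mm high; origin at the centre of its underside
There are look-alikes about, which are no part of the job. There is more than one size of the bottle; the job needs the middle-sized.

How it is judged (in metres and radians):
On the way, in this order (a step that is already met when the one before it is completed fails the run):
1. the purple safe's dial is turned right and stopped on 4 (within 12 degrees) (value of joint purple_dial between 0.489 and 0.907 rad and velocity of joint purple_dial between -0.2 and 0.2 rad/s), for 0.25 s.
2. then it is turned left and stopped on 2 (within 12 degrees) (value of joint purple_dial between -0.907 and -0.489 rad and velocity of joint purple_dial between -0.2 and 0.2 rad/s), for 0.25 s.
At the end, for the whole second after the job is handed in: After 4 and 2 have been dialled in that order, the purple safe's pointer rests on 3 within 12 degrees, let go; the teal safe's pointer is within 8 mm of where it began, and the bottle stands upright within 30 mm of where it began (value of joint purple_dial between -0.21 and 0.21 rad and velocity of joint purple_dial between -0.05 and 0.05 rad/s and distance of teal_dial_tip from where it was at the start of the episode below 0.008 m and distance of bottle from where it was at the start of the episode below 0.03 m and angle between bottle's own z axis and vertical below 0.2 rad); the robot touches nothing.
It fails at once if the purple safe's dial runs on to 5 or to 1 (comes within 12 degrees of it) (value of joint purple_dial above 1.186 rad or value of joint purple_dial below -1.186 rad).
It fails at once if the teal safe's dial is turned (pointer end moved by more than 8 mm) (distance of teal_dial_tip from where it was at the start of the episode above 0.008 m).
It fails at once if the bottle is shoved by more than 30 mm or tipped (distance of bottle from where it was at the start of the episode above 0.03 m or angle between bottle's own z axis and vertical above 0.35 rad).
It also fails if it takes over 38 s, if anything falls off the work surface, if the arm or the gripper's body presses on something with over 40 N, if the wrist force passes 120 N, or if a joint passes its speed limit or range.

### The arm

A 7-joint arm with a two-finger parallel gripper is mounted at the origin on the work surface. World frame = base frame: x ahead of the robot, y to its left, z up, the work surface at z = 0. Lengths are in mm, angles in rad, forces in N, time in s.
With the tool pointing down it reaches from about 400 to 875 mm from the base axis. Payload 4.4 kg.
Tool frame: the origin (TCP) lies between the finger pads; the fingertips stand 11 mm ahead of it and the grasp point (between the pads) lies 8 mm behind it; y points along the fingers, x is the direction in which the jaws open and shut, and the axes are right-handed (so a half turn about y gives the same grasp; the last joint's range is limited). The gripper opens to 85 mm and grips with 20 to 120 N. Pads are 22 mm wide; open, the fingers measure 114 mm over their backs; the gripper's body (76 mm by 85 mm) begins 54 mm behind the grasp point. The pads swing forward as they close: fully open they stand 13 mm farther back than shut.
Start: joints at [1.246, 0.628, 0.038, 1.517, -0.027, 0.996, -0.02], TCP at [166.375, -628.36, 242.313] pointing down, gripper open.
Joint ranges: [-3.06, 3.06], [-0.37, 2.12], [-1.25, 1.32], [0.18, 2.47], [-1.1, 4.24], [0.23, 1.98], [-2.94, 2.94]. Speed limits (rad/s): [2.57, 2.57, 3.14, 3.14, 3.14, 3.14, 3.14].

### API

Orientations are given as [roll, pitch, yaw] about the fixed x, y, z axes, in that order (R = Rz(yaw) Ry(pitch) Rx(roll)).
In Python, from cell import * gives the robot as it stands.
- The arm moves only by the shell command python3 -m jog 'ROWS'. ROWS is JSON, a list of rows, each an object of numbers: "x", "y", "z": the shift along the tool's x, y, z in mm; "ax", "ay", "az": the turn, a rotation vector about the tool's x, y, z in rad; "grip": the finger opening in mm, from 0 to 85.4. In form: [{"x": .., "y": .., "z": .., "ax": .., "ay": .., "az": .., "grip": ..}, ...]. A call has 1 to 5 rows; each row is the pose to reach, as a shift and turn from the pose commanded when the call began, along the tool's axes at that moment; what a row does not reach only later rows make up. A row lasts 1/10 s, in which the tool goes at most 50 mm and 8.59 degrees, less where a joint would pass 70% of its speed; a pose out of reach is approached as far as the arm can. A call with a gripper value outside its range is refused whole. The fingers move at their own pace and stop on an object; the grip force is fixed at half the most. Time passes only in rows, so rows that repeat a pose let the fingers close. It gives the time, the measured TCP pose, the force and the opening at its end, in the units of the state.
- read_state(): the state, without advancing time (a new reading comes with each control period).
- get_image(name): name is "scene" or "top" or "wrist"; returns a dict with "color" (420x560x3 uint8, red, green, blue), "vfov" (degrees; the focal length in pixels is half the picture's height over the tangent of half this angle, whatever the lens; pixels are square), "cx", "cy" (the principal point, pixels), "camera_from_world" (4x4, takes a point from world to camera coordinates). Camera axes: x right, y down, z forward; pixel columns grow to the right and rows downward; lengths in mm; the calibration is good to about 2 mm. A picture is of the moment at which its call begins. There is no depth.
- finish_job(): hands the job in, once; it reports no verdict.
The state is a dict: "clock": time; "qpos": joint angles; "qd": joint speeds; "tau": joint torques, N m; "eef_pos": TCP position; "tool_rot": TCP orientation; "force": force on the tool from outside, world axes, zero at the start; "torque": the same for the moment, N m; "width": finger opening in mm.
Only numpy, scipy, OpenCV 4.12 (cv2) and the standard library are available. Lean on these libraries where they do the work, as an engineer would, in place of code of your own. Each camera call takes 0.05 s, during which the arm holds its last target.

## Working session

There is one attempt and no reset: what is moved stays moved. The work goes in short steps, Python scripts to look and compute and a shell command to move; the robot and the scene stay as the last step left them, time stands still between calls to the robot, and variables do not carry over. Pictures are saved under pics/ and viewed, and the job is handed in when it is done.

```bash
mkdir -p pics; ls; python3 - <<'E'
from cell import *
import cv2
s=read_state(); print({k:s[k] for k in('clock','eef_pos','tool_rot','width','force')})
for n in('scene','top','wrist'):
    g=get_image(n); cv2.imwrite(f'pics/{n}0.png',g['color'][:,:,::-1]); print(n,g['vfov'],g['cx'],g['cy'],g['camera_from_world'])
E
```

```text
pics
{'clock': 0.0, 'eef_pos': array([ 166.23102712, -627.76707607,  241.39366649]), 'tool_rot': array([-1.57082712,  0.00187598, -1.31198274]), 'width': 85.46244944553034, 'force': array([ 0.33029272, -0.18764204,  0.37262714])}
scene 55.23354156276602 279.5705547882007 213.21885800165487 [[ 6.08401471e-02  9.98125110e-01 -6.68892560e-03 -1.49656412e+01]
 [ 8.24605774e-01 -5.40371250e-02 -5.63121041e-01 -4.05689086e+02]
 [-5.62426701e-01  2.87446403e-02 -8.26347355e-01  1.33882355e+03]
 [ 0.00000000e+00  0.00000000e+00  0.00000000e+00  1.00000000e+00]]
top 56.005027534845865 270.98427181657905 211.92928790902596 [[-1.22082190e-02 -9.99826694e-01  1.40549720e-02 -3.23380292e+00]
 [-9.91958352e-01  1.03389182e-02 -1.26141725e-01  5.92643027e+02]
 [ 1.25974551e-01 -1.54819126e-02 -9.91912659e-01  9.14754595e+02]
 [ 0.00000000e+00  0.00000000e+00  0.00000000e+00  1.00000000e+00]]
wrist 68.75948306613644 279.3269508431994 205.55126844655638 [[ 2.56586334e-01 -9.66519521e-01 -1.86258094e-03 -6.47640015e+02]
 [-9.24296354e-01 -2.45939627e-01  2.91873175e-01 -3.92378718e+01]
 [-2.82559204e-01 -7.31690913e-02 -9.56455216e-01  3.79997769e+02]
 [ 0.00000000e+00  0.00000000e+00  0.00000000e+00  1.00000000e+00]]
```

View pics/top0.png

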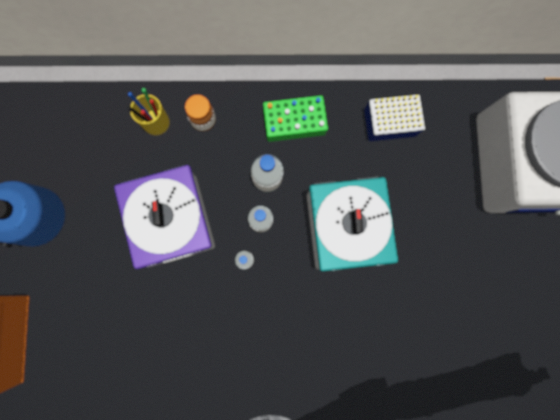

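View pics/scene0.png

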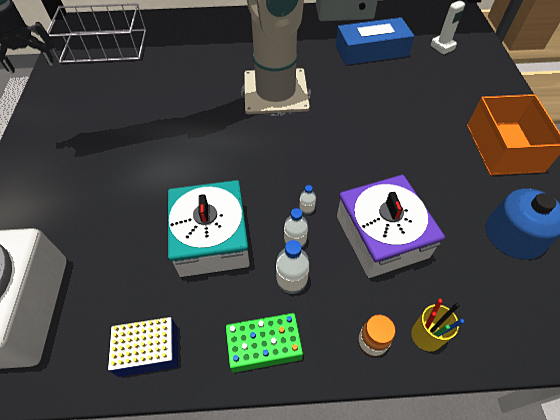

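View pics/wrist0.png

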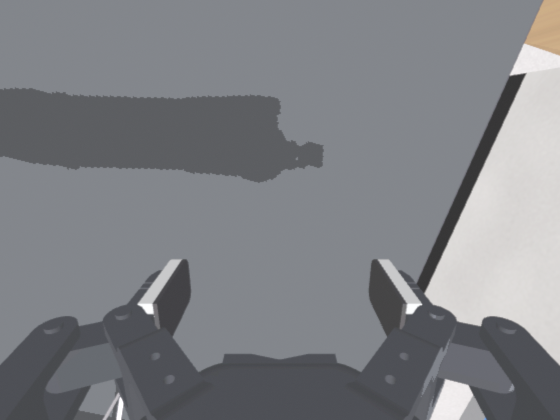

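```bash
cat > h.py <<'E'
import numpy as np, cv2
from scipy.spatial.transform import Rotation as R
def ray(g,u,v,z):
    f=g['color'].shape[0]/2/np.tan(np.radians(g['vfov']/2))
    T=g['camera_from_world'];Rm=T[:3,:3];c=-Rm.T@T[:3,3]
    d=Rm.T@np.array([(u-g['cx'])/f,(v-g['cy'])/f,1]); return c+d*(z-c[2])/d[2]
def px(g,p):
    f=g['color'].shape[0]/2/np.tan(np.radians(g['vfov']/2))
    T=g['camera_from_world'];q=T[:3,:3]@np.array(p)+T[:3,3]
    return np.array([f*q[0]/q[2]+g['cx'],f*q[1]/q[2]+g['cy']])
E
python3 - <<'E'
import cv2
a=cv2.imread('pics/top0.png')[155:280,105:225]; cv2.imwrite('pics/topc.png',cv2.resize(a,None,fx=5,fy=4.8,interpolation=cv2.INTER_CUBIC))
a=cv2.imread('pics/scene0.png')[165:285,330:450]; cv2.imwrite('pics/scc.png',cv2.resize(a,None,fx=5,fy=5,interpolation=cv2.INTER_CUBIC))
E
```

```text
(no output)
```

View pics/topc.png

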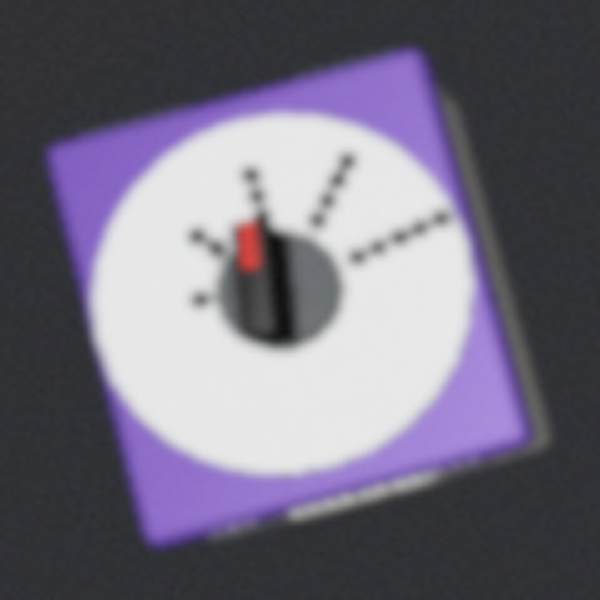

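View pics/scc.png

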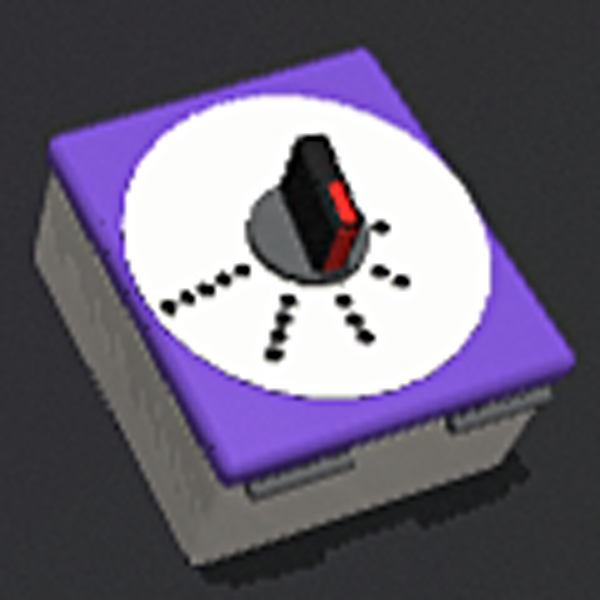

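```bash
python3 - <<'E'
from h import *
from cell import *
g=get_image('top'); s=get_image('scene')
def t(U,V,z): return ray(g,(U+.5)/5-.5+105,(V+.5)/4.8-.5+155,z)
def sc(U,V,z): return ray(s,(U+.5)/5-.5+330,(V+.5)/5-.5+165,z)
cs=np.array([t(*c,105) for c in[(422,45),(45,148),(150,548),(532,442)]]);print('lid',cs.round(1),cs.mean(0))
print([np.linalg.norm(cs[i]-cs[i-1]).round() for i in range(4)])
e=(cs[0]-cs[3]+cs[1]-cs[2]);print('yaw1',np.arctan2(e[1],e[0])); e=(cs[1]-cs[0]+cs[2]-cs[3]);print('yaw2',np.arctan2(e[1],e[0])-np.pi/2)
print('disc',t(283,293,106))
css=np.array([sc(*c,105) for c in[(365,45),(50,143),(232,478),(575,360)]]);print('scene lid',css.round(1),css.mean(0))
print([np.linalg.norm(css[i]-css[i-1]).round() for i in range(4)])
e=(css[2]-css[1]+css[3]-css[0]);print('yaw',np.arctan2(e[1],e[0]))
c=(cs.mean(0)+css.mean(0))/2
for n,p in dict(d1=(202,300),d2=(196,236),d3=(250,175),d4=(348,160),d5=(447,217)).items():
    q=t(*p,106)-c; print(n,q.round(),np.arctan2(q[1],q[0]).round(3))
for n,p in dict(d1=(381,228),d2=(401,281),d3=(367,338),d4=(273,354),d5=(168,307)).items():
    q=sc(*p,106)-c; print('s',n,q.round(),np.arctan2(q[1],q[0]).round(3))
print('bar top',t(248,224,157),t(258,342,157)); print('scene bar',sc(346,216,157),sc(313,137,157))
f=lambda a,b:np.arctan2(*(a-b)[1::-1])
print(f(t(248,224,157),t(258,342,157)),f(sc(346,216,157),sc(313,137,157)))
E
```

```text
lid [[695.5 175.7 105. ]
 [647.7 343.8 105. ]
 [461.7 291.1 105. ]
 [508.  124.6 105. ]] [578.22053151 233.81896031 105.        ]
[np.float64(194.0), np.float64(175.0), np.float64(193.0), np.float64(173.0)]
yaw1 0.2710222194635092
yaw2 0.2741661703488407
disc [578.08562701 235.54083126 106.        ]
scene lid [[463.3 294.5 105. ]
 [513.7 129.3 105. ]
 [698.3 181.2 105. ]
 [649.7 345.4 105. ]] [581.22350664 237.59680509 105.        ]
[np.float64(193.0), np.float64(173.0), np.float64(192.0), np.float64(171.0)]
yaw 0.2704862886391868
d1 [-5. 36.  1.] 1.697
d2 [25. 39.  1.] 0.994
d3 [54. 16.  1.] 0.285
d4 [ 61. -28.   1.] -0.43
d5 [ 33. -73.   1.] -1.14
s d1 [-6. 40.  1.] 1.715
s d2 [24. 42.  1.] 1.055
s d3 [53. 19.  1.] 0.352
s d4 [ 59. -24.   1.] -0.393
s d5 [ 31. -67.   1.] -1.136
bar top [602.574981   237.47952987 157.        ] [550.58241846 232.02428394 157.        ]
scene bar [600.59567765 240.78289441 157.        ] [556.78274564 235.87398079 157.        ]
0.10454107310735243 0.11157722901538407
```

```bash
cat >> h.py <<'E'
def goal(x,y,z,yaw):
    from cell import read_state
    s=read_state(); r=s['tool_rot']; M=R.from_euler('xyz',r).as_matrix()
    d=M.T@(np.array([x,y,z])-s['eef_pos'])
    G=R.from_euler('xyz',[-np.pi/2,0,yaw]).as_matrix()
    print('shift',d.round(1),'turn',R.from_matrix(M.T@G).as_rotvec().round(3),'q',s['qpos'].round(2))
E
python3 -c "
from h import *
goal(440,-440,245,-1.463)"
python3 -m jog '[{"x":-112,"z":313,"ay":0.15},{"x":-112,"z":313,"ay":0.15},{"x":-112,"z":313,"ay":0.15},{"x":-112,"z":313,"ay":0.15},{"x":-112,"z":313,"ay":0.15}]'
python3 -c "
from h import *
goal(600,-105,245,-1.463)"
```

```text
shift [-111.8   -3.   312.7] turn [ 0.     0.151 -0.001] q [ 1.25  0.63  0.04  1.52 -0.03  1.   -0.02]
shift [-394.7   -2.8  553.1] turn [ 0.     0.151 -0.001] q [ 1.25  0.63  0.04  1.52 -0.03  1.   -0.02]$[0]: bad value
```

```bash

python3 -m jog '[{"x":-112,"y":0,"z":313,"ax":0,"ay":0.15,"az":0,"grip":85},{"x":-112,"y":0,"z":313,"ax":0,"ay":0.15,"az":0,"grip":85},{"x":-112,"y":0,"z":313,"ax":0,"ay":0.15,"az":0,"grip":85},{"x":-112,"y":0,"z":313,"ax":0,"ay":0.15,"az":0,"grip":85},{"x":-112,"y":0,"z":313,"ax":0,"ay":0.15,"az":0,"grip":85}]'
python3 -c "
from h import *
goal(600,-105,245,-1.463)"
```

```text
clock: 0.75
eef_pos: [373.8, -485.3, 242.3]
tool_rot: [-1.571, -0.0, -1.462]
force: [-0.0, -0.2, -0.2]
width: 85.0
shift [-353.6   -2.7  266.1] turn [-0.     0.001  0.   ] q [ 0.82  0.57  0.08  1.63 -0.05  0.94 -0.54]
```

```bash

python3 -m jog '[{"x":-354,"y":0,"z":266,"ax":0,"ay":0,"az":0,"grip":85},{"x":-354,"y":0,"z":266,"ax":0,"ay":0,"az":0,"grip":85},{"x":-354,"y":0,"z":266,"ax":0,"ay":0,"az":0,"grip":85},{"x":-354,"y":0,"z":266,"ax":0,"ay":0,"az":0,"grip":85},{"x":-354,"y":0,"z":266,"ax":0,"ay":0,"az":0,"grip":85}]'
python3 -c "
from h import *
goal(579,235.5,245,-1.463)"
```

```text
clock: 1.25
eef_pos: [500.8, -269.9, 242.4]
tool_rot: [-1.571, -0.0, -1.462]
force: [1.3, -0.5, -0.3]
width: 85.1
shift [-493.9   -2.6  132.6] turn [-0.     0.001  0.   ] q [ 0.4   0.51  0.07  1.75 -0.05  0.88 -0.97]
```

```bash

python3 -m jog '[{"x":-494,"y":0,"z":133,"ax":0,"ay":0,"az":0,"grip":85},{"x":-494,"y":0,"z":133,"ax":0,"ay":0,"az":0,"grip":85},{"x":-494,"y":0,"z":133,"ax":0,"ay":0,"az":0,"grip":85},{"x":-494,"y":0,"z":133,"ax":0,"ay":0,"az":0,"grip":85},{"x":-494,"y":0,"z":133,"ax":0,"ay":0,"az":0,"grip":85}]'
python3 -c "
from h import *
goal(579,235.5,245,-1.463)"
```

```text
clock: 1.75
eef_pos: [538.4, -22.7, 242.5]
tool_rot: [-1.57, -0.0, -1.462]
force: [0.6, -0.8, 0.6]
width: 84.8
shift [-252.3   -2.5   68.3] turn [-0.     0.001  0.   ] q [-0.05  0.47  0.06  1.83 -0.04  0.84 -1.44]
```

```bash

python3 -m jog '[{"x":-252,"y":0,"z":68,"ax":0,"ay":0,"az":0,"grip":85},{"x":-252,"y":0,"z":68,"ax":0,"ay":0,"az":0,"grip":85},{"x":-252,"y":0,"z":68,"ax":0,"ay":0,"az":0,"grip":85},{"x":-252,"y":0,"z":68,"ax":0,"ay":0,"az":0,"grip":85},{"x":-252,"y":0,"z":68,"ax":0,"ay":0,"az":0,"grip":85}]'
python3 - <<'E'
from h import *
from cell import *
goal(579,235.5,245,-1.463)
g=get_image('wrist'); print(px(g,[579,235.5,157]),px(g,[579,235.5,106]))
cv2.imwrite('pics/w1.png',g['color'][:,:,::-1])
import pickle; pickle.dump(g,open('w1.pkl','wb'))
E
```

```text
clock: 2.25
eef_pos: [576.9, 224.4, 242.4]
tool_rot: [-1.571, -0.0, -1.462]
force: [1.3, 0.2, -0.3]
width: 85.3
shift [-10.8  -2.6   3.3] turn [-0.     0.001  0.   ] q [-0.45  0.58  0.05  1.61 -0.04  0.95 -1.85]
[266.46645424 210.57718018] [268.73620704 193.23683188]
```

View pics/w1.png

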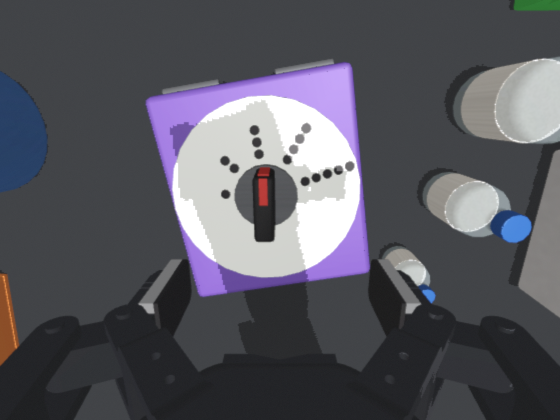

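```bash
python3 - <<'E'
from h import *
import pickle
g=pickle.load(open('w1.pkl','rb'))
cv2.imwrite('pics/w1c.png',cv2.resize(g['color'][150:260,205:325,::-1],None,fx=5,fy=5,interpolation=cv2.INTER_CUBIC))
cs=np.array([ray(g,*c,105) for c in[(150,101),(350,65),(369,270),(200,296)]]);print('lid',cs.round(1),cs.mean(0))
print([np.linalg.norm(cs[i]-cs[i-1]).round() for i in range(4)])
print('disc',ray(g,266,186.5,106))
E
```

```text
lid [[646.8 341.6 105. ]
 [692.1 181.  105. ]
 [512.1 130.  105. ]
 [464.6 293.8 105. ]] [578.89182425 236.60095678 105.        ]
[np.float64(188.0), np.float64(167.0), np.float64(187.0), np.float64(171.0)]
disc [584.9489489  238.56296012 106.        ]
```

View pics/w1c.png

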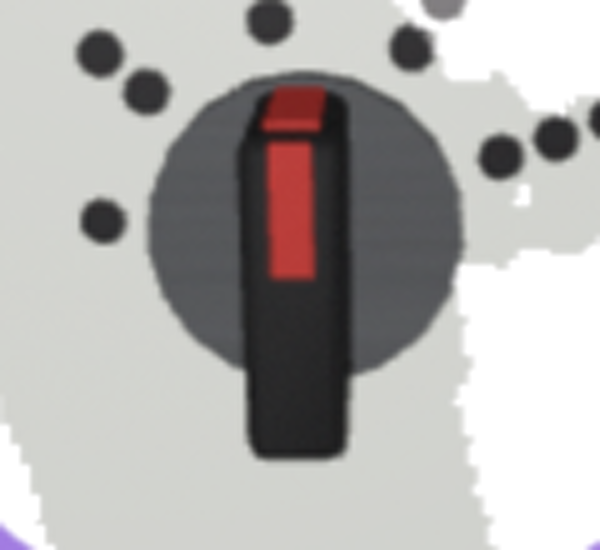

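```bash
python3 - <<'E'
from h import *
import pickle
g=pickle.load(open('w1.pkl','rb'))
f=lambda U,V,z: ray(g,(U+.5)/5-.5+205,(V+.5)/5-.5+150,z)
a=f(292,137,157);b=f(298,459,157);print(a,b,(a+b)/2,np.linalg.norm(a-b),np.arctan2(*(a-b)[1::-1]))
print('disc',f(306,224,117))
for n,p in dict(d1=(103,221),d2=(99,53),d3=(269,21)).items():
    q=f(*p,106)-np.array([579,236,106]); print(n,np.arctan2(q[1],q[0]))
goal(579.5,236,200,-1.463)
E
```

```text
[604.03909143 240.45502595 157.        ] [554.03185665 234.81262839 157.        ] [579.03547404 237.63382717 157.        ] 50.32454848313773 0.11235643069055151
disc [580.58735454 237.85283131 117.        ]
d1 1.695313475538566
d2 1.0152660023111273
d3 0.3356477779953382
shift [ 1.8 42.2  2.7] turn [-0.003  0.012 -0.01 ] q [-0.46  0.59  0.04  1.6  -0.04  0.95 -1.85]
```

```bash
python3 -c "
from h import *
from cell import *
s=read_state();print(s['eef_pos'],s['tool_rot'],s['clock'])
goal(579.3,237,190,-1.461)"

```

```text
[576.51556524 237.00051005 242.20600901] [-1.56803794  0.00960544 -1.45068525] 2.3
shift [ 0.8 52.2  2.6] turn [-0.003  0.01  -0.01 ] q [-0.46  0.59  0.04  1.6  -0.04  0.95 -1.85]
```

```bash
python3 -m jog '[{"x":1,"y":50,"z":2.5,"ax":0,"ay":0,"az":0,"grip":60},{"x":1,"y":50,"z":2.5,"ax":0,"ay":0,"az":0,"grip":60},{"x":1,"y":50,"z":2.5,"ax":0,"ay":0,"az":0,"grip":60}]'
python3 -c "
from h import *
goal(579.3,237,138,-1.461)"

```

```text
clock: 2.6
eef_pos: [578.9, 220.5, 191.8]
tool_rot: [-1.573, -0.001, -1.463]
force: [0.5, -0.1, 0.8]
width: 60.2
shift [-16.4  53.8   2.3] turn [ 0.003 -0.002  0.001] q [-0.44  0.64  0.05  1.66 -0.04  0.85 -1.84]
```

```bash
python3 - <<'E'
from h import *
from cell import *
goal(579.3,237,138,-1.461)
g=get_image('wrist')
cv2.imwrite('pics/w2.png',g['color'][:,:,::-1]); print(px(g,[579.3,237,157]))
E
```

```text
shift [-16.4  53.8   2.3] turn [ 0.003 -0.002  0.001] q [-0.44  0.64  0.05  1.66 -0.04  0.85 -1.84]
[253.57554379 238.62510605]
```

View pics/w2.png

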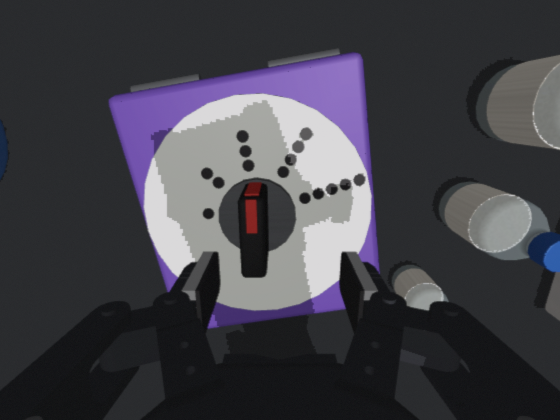

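```bash
python3 -m jog '[{"x":-16.5,"y":0,"z":2.3,"ax":0,"ay":0,"az":0,"grip":55},{"x":-16.5,"y":0,"z":2.3,"ax":0,"ay":0,"az":0,"grip":55},{"x":-16.5,"y":0,"z":2.3,"ax":0,"ay":0,"az":0,"grip":50},{"x":-16.5,"y":0,"z":2.3,"ax":0,"ay":0,"az":0,"grip":50}]'
python3 - <<'E'
from h import *
from cell import *
goal(579.3,237,138,-1.461)
g=get_image('wrist')
cv2.imwrite('pics/w3.png',g['color'][:,:,::-1]); print(px(g,[579.3,237,157]))
E
```

```text
clock: 3.05
eef_pos: [580.2, 238.2, 193.0]
tool_rot: [-1.57, 0.0, -1.462]
force: [0.2, -0.8, 0.0]
width: 50.2
shift [ 1.1 55.  -1.1] turn [-0.001 -0.001 -0.   ] q [-0.46  0.65  0.05  1.64 -0.04  0.86 -1.86]
[283.26183266 243.03565633]
```

View pics/w3.png

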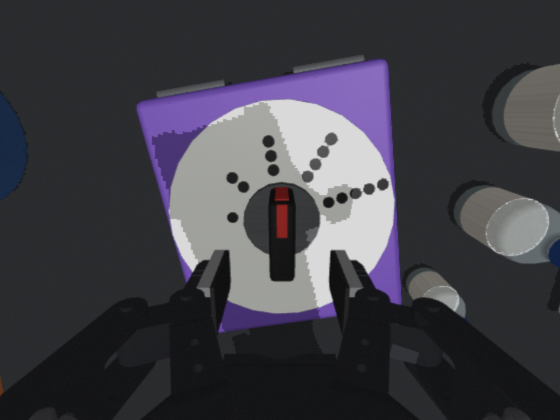

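The bar (u≈282) is centred between the pads (u≈230 and 330) and points straight away; descend.

```bash
python3 -m jog '[{"x":0.5,"y":30,"z":-1,"ax":0,"ay":0,"az":0,"grip":50},{"x":0.5,"y":54,"z":-1,"ax":0,"ay":0,"az":0,"grip":50},{"x":0.5,"y":54,"z":-1,"ax":0,"ay":0,"az":0,"grip":50},{"x":0.5,"y":54,"z":-1,"ax":0,"ay":0,"az":0,"grip":50}]'
python3 - <<'E'
from h import *
from cell import *
goal(579.3,237,138,-1.461)
g=get_image('wrist')
cv2.imwrite('pics/w4.png',g['color'][:,:,::-1]); print(px(g,[579.3,237,157]))
E
```

```text
clock: 3.5
eef_pos: [579.2, 237.4, 138.6]
tool_rot: [-1.571, -0.0, -1.462]
force: [1.3, -0.3, 1.3]
width: 50.1
shift [0.4 0.6 0. ] turn [ 0.    -0.001  0.   ] q [-0.46  0.72  0.04  1.68 -0.04  0.74 -1.86]
[283.08042503 293.07976008]
```

View pics/w4.png

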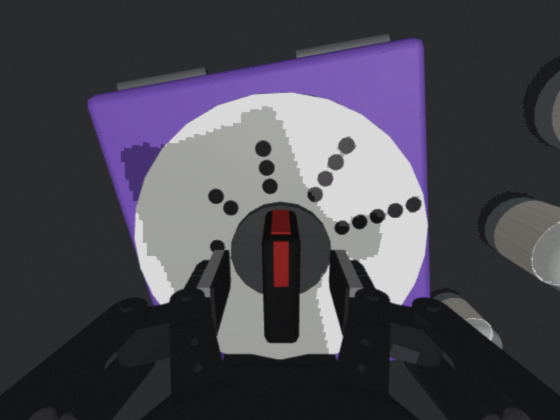

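```bash
python3 -m jog '[{"x":0,"y":0,"z":0,"ax":0,"ay":0,"az":0,"grip":22},{"x":0,"y":0,"z":0,"ax":0,"ay":0,"az":0,"grip":22},{"x":0,"y":0,"z":0,"ax":0,"ay":0,"az":0,"grip":8},{"x":0,"y":0,"z":0,"ax":0,"ay":0,"az":0,"grip":8},{"x":0,"y":0,"z":0,"ax":0,"ay":0,"az":0,"grip":8}]'
python3 -m jog '[{"x":0,"y":0,"z":0,"ax":0,"ay":0,"az":0,"grip":8},{"x":0,"y":0,"z":0,"ax":0,"ay":0,"az":0,"grip":8}]'
```

```text
clock: 4.05
eef_pos: [579.8, 236.8, 139.7]
tool_rot: [-1.569, -0.001, -1.463]
force: [-1.1, -2.6, 5.9]
width: 14.6
clock: 4.25
eef_pos: [579.8, 236.9, 139.7]
tool_rot: [-1.569, -0.001, -1.463]
force: [0.1, -1.5, 5.3]
width: 15.0
```

```bash
python3 -m jog '[{"x":0,"y":0,"z":0,"ax":0,"ay":0.1,"az":0,"grip":8},{"x":0,"y":0,"z":0,"ax":0,"ay":0.2,"az":0,"grip":8},{"x":0,"y":0,"z":0,"ax":0,"ay":0.3,"az":0,"grip":8}]'
python3 -m jog '[{"x":0,"y":0,"z":0,"ax":0,"ay":0.08,"az":0,"grip":8},{"x":0,"y":0,"z":0,"ax":0,"ay":0.16,"az":0,"grip":8},{"x":0,"y":0,"z":0,"ax":0,"ay":0.23,"az":0,"grip":8},{"x":0,"y":0,"z":0,"ax":0,"ay":0.23,"az":0,"grip":8},{"x":0,"y":0,"z":0,"ax":0,"ay":0.23,"az":0,"grip":8}]'
python3 - <<'E'
from h import *
from cell import *
g=get_image('wrist'); cv2.imwrite('pics/w5.png',g['color'][:,:,::-1])
g=get_image('top'); cv2.imwrite('pics/t5.png',cv2.resize(g['color'][150:280,100:230,::-1],None,fx=4.5,fy=4.5,interpolation=cv2.INTER_CUBIC))
E
```

```text
clock: 4.55
eef_pos: [579.8, 236.8, 139.7]
tool_rot: [-1.569, -0.0, -1.767]
force: [-2.2, -2.9, 6.0]
width: 15.0
clock: 5.05
eef_pos: [579.8, 236.7, 139.7]
tool_rot: [-1.569, 0.0, -1.993]
force: [-0.7, -2.3, 7.0]
width: 14.9
```

View pics/w5.png

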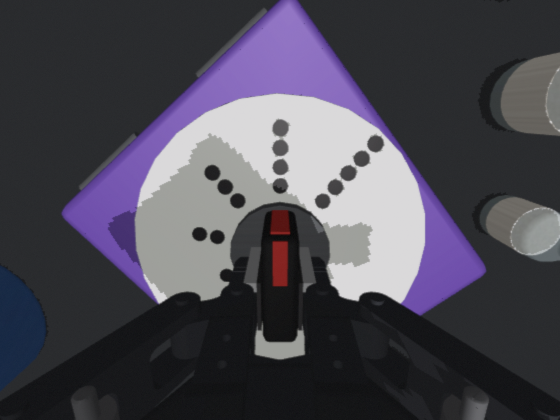

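The pointer (u≈280) lines up with the 4-dot row (u≈280). Hold, then turn left 1.396 rad.

```bash
python3 -m jog '[{"x":0,"y":0,"z":0,"ax":0,"ay":0,"az":0,"grip":8},{"x":0,"y":0,"z":0,"ax":0,"ay":0,"az":0,"grip":8},{"x":0,"y":0,"z":0,"ax":0,"ay":0,"az":0,"grip":8},{"x":0,"y":0,"z":0,"ax":0,"ay":0,"az":0,"grip":8}]'
python3 -m jog '[{"x":0,"y":0,"z":0,"ax":0,"ay":-0.1,"az":0,"grip":8},{"x":0,"y":0,"z":0,"ax":0,"ay":-0.2,"az":0,"grip":8},{"x":0,"y":0,"z":0,"ax":0,"ay":-0.3,"az":0,"grip":8},{"x":0,"y":0,"z":0,"ax":0,"ay":-0.4,"az":0,"grip":8},{"x":0,"y":0,"z":0,"ax":0,"ay":-0.5,"az":0,"grip":8}]'
python3 -m jog '[{"x":0,"y":0,"z":0,"ax":0,"ay":-0.1,"az":0,"grip":8},{"x":0,"y":0,"z":0,"ax":0,"ay":-0.2,"az":0,"grip":8},{"x":0,"y":0,"z":0,"ax":0,"ay":-0.3,"az":0,"grip":8},{"x":0,"y":0,"z":0,"ax":0,"ay":-0.4,"az":0,"grip":8},{"x":0,"y":0,"z":0,"ax":0,"ay":-0.5,"az":0,"grip":8}]'
python3 - <<'E'
from h import *
from cell import *
g=get_image('wrist'); cv2.imwrite('pics/w6.png',g['color'][:,:,::-1]); print(read_state()['tool_rot'])
E
```

```text
clock: 5.55
eef_pos: [579.8, 236.7, 139.7]
tool_rot: [-1.569, 0.0, -1.993]
force: [-0.4, -2.8, 6.4]
width: 14.9
clock: 6.05
eef_pos: [579.8, 236.8, 139.7]
tool_rot: [-1.569, -0.001, -1.489]
force: [-0.7, -2.7, 5.0]
width: 15.0
clock: 6.55
eef_pos: [579.7, 236.9, 139.7]
tool_rot: [-1.57, -0.001, -0.989]
force: [-0.4, -2.3, 5.5]
width: 15.3
[-1.56960915e+00 -9.54159980e-04 -9.84912020e-01]
```

View pics/w6.png

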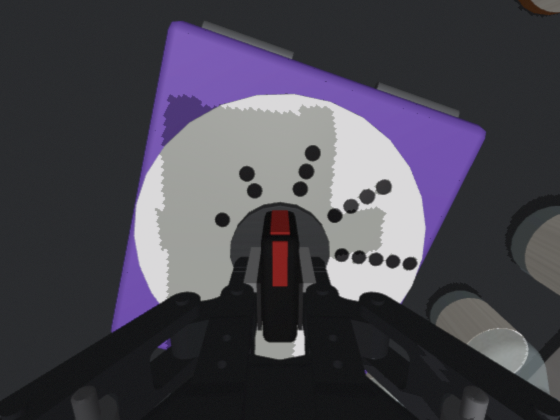

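The pointer is between 3 (dots at u≈305) and 2 (u≈250), as expected; 0.39 rad remain.

```bash
python3 -m jog '[{"x":0,"y":0,"z":0,"ax":0,"ay":-0.1,"az":0,"grip":8},{"x":0,"y":0,"z":0,"ax":0,"ay":-0.2,"az":0,"grip":8},{"x":0,"y":0,"z":0,"ax":0,"ay":-0.3,"az":0,"grip":8},{"x":0,"y":0,"z":0,"ax":0,"ay":-0.39,"az":0,"grip":8},{"x":0,"y":0,"z":0,"ax":0,"ay":-0.39,"az":0,"grip":8}]'
python3 -m jog '[{"x":0,"y":0,"z":0,"ax":0,"ay":0,"az":0,"grip":8},{"x":0,"y":0,"z":0,"ax":0,"ay":0,"az":0,"grip":8},{"x":0,"y":0,"z":0,"ax":0,"ay":0,"az":0,"grip":8},{"x":0,"y":0,"z":0,"ax":0,"ay":0,"az":0,"grip":8}]'
python3 - <<'E'
from h import *
from cell import *
g=get_image('wrist'); cv2.imwrite('pics/w7.png',g['color'][:,:,::-1]); print(read_state()['tool_rot'])
E
```

```text
clock: 7.1
eef_pos: [579.7, 237.0, 139.7]
tool_rot: [-1.57, -0.001, -0.601]
force: [-1.2, -2.3, 6.3]
width: 15.2
clock: 7.5
eef_pos: [579.7, 237.0, 139.7]
tool_rot: [-1.57, -0.002, -0.603]
force: [-1.3, -2.4, 6.2]
width: 15.4
[-1.57045323e+00 -1.55394999e-03 -6.02781028e-01]
```

View pics/w7.png

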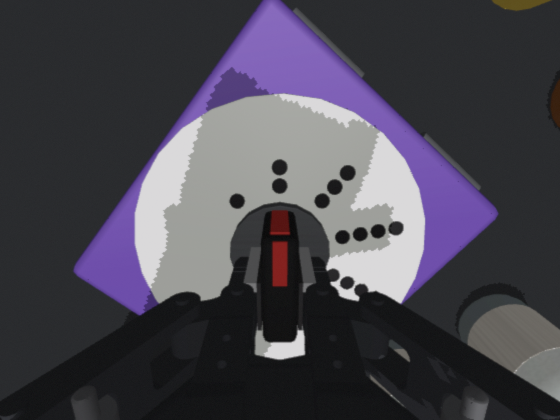

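The pointer (u≈280) is dead on the 2-dot row (u≈279). Now right 0.698 to 3.

```bash
python3 -m jog '[{"x":0,"y":0,"z":0,"ax":0,"ay":0.1,"az":0,"grip":8},{"x":0,"y":0,"z":0,"ax":0,"ay":0.2,"az":0,"grip":8},{"x":0,"y":0,"z":0,"ax":0,"ay":0.3,"az":0,"grip":8},{"x":0,"y":0,"z":0,"ax":0,"ay":0.4,"az":0,"grip":8},{"x":0,"y":0,"z":0,"ax":0,"ay":0.5,"az":0,"grip":8}]'
python3 -m jog '[{"x":0,"y":0,"z":0,"ax":0,"ay":0.1,"az":0,"grip":8},{"x":0,"y":0,"z":0,"ax":0,"ay":0.195,"az":0,"grip":8},{"x":0,"y":0,"z":0,"ax":0,"ay":0.195,"az":0,"grip":8},{"x":0,"y":0,"z":0,"ax":0,"ay":0.195,"az":0,"grip":8},{"x":0,"y":0,"z":0,"ax":0,"ay":0.195,"az":0,"grip":8}]'
python3 - <<'E'
from h import *
from cell import *
g=get_image('wrist'); cv2.imwrite('pics/w8.png',g['color'][:,:,::-1]); print(read_state()['tool_rot'])
E
```

```text
clock: 8.05
eef_pos: [579.8, 236.9, 139.7]
tool_rot: [-1.57, -0.001, -1.107]
force: [-0.9, -2.1, 6.5]
width: 14.7
clock: 8.55
eef_pos: [579.8, 236.9, 139.7]
tool_rot: [-1.569, -0.001, -1.298]
force: [-0.8, -3.1, 6.6]
width: 15.1
[-1.56930941e+00 -9.14896298e-04 -1.29794353e+00]
```

View pics/w8.png

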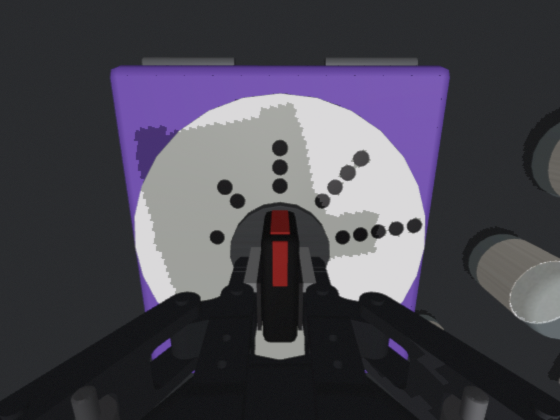

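The pointer is on the 3-dot row (u≈280) with the lid square in the picture. Hold, open, and lift straight up.

```bash
python3 -m jog '[{"x":0,"y":0,"z":0,"ax":0,"ay":0,"az":0,"grip":8},{"x":0,"y":0,"z":0,"ax":0,"ay":0,"az":0,"grip":8},{"x":0,"y":0,"z":0,"ax":0,"ay":0,"az":0,"grip":45},{"x":0,"y":0,"z":0,"ax":0,"ay":0,"az":0,"grip":45},{"x":0,"y":0,"z":0,"ax":0,"ay":0,"az":0,"grip":45}]'
python3 -m jog '[{"x":0,"y":0,"z":0,"ax":0,"ay":0,"az":0,"grip":50},{"x":0,"y":0,"z":0,"ax":0,"ay":0,"az":0,"grip":50},{"x":0,"y":-20,"z":0,"ax":0,"ay":0,"az":0,"grip":50},{"x":0,"y":-60,"z":0,"ax":0,"ay":0,"az":0,"grip":50},{"x":0,"y":-100,"z":0,"ax":0,"ay":0,"az":0,"grip":50}]'
python3 -m jog '[{"x":0,"y":-20,"z":0,"ax":0,"ay":0,"az":0,"grip":50},{"x":0,"y":-20,"z":0,"ax":0,"ay":0,"az":0,"grip":50},{"x":0,"y":-20,"z":0,"ax":0,"ay":0,"az":0,"grip":50},{"x":0,"y":-20,"z":0,"ax":0,"ay":0,"az":0,"grip":50}]'
python3 - <<'E'
from h import *
from cell import *
g=get_image('wrist'); cv2.imwrite('pics/w9.png',g['color'][:,:,::-1]); print(read_state()['tool_rot'])
g=get_image('scene'); cv2.imwrite('pics/s9.png',g['color'][:,:,::-1])
E
```

```text
clock: 9.1
eef_pos: [579.0, 238.0, 138.3]
tool_rot: [-1.571, 0.0, -1.297]
force: [-1.3, 0.1, 0.3]
width: 44.9
clock: 9.6
eef_pos: [578.5, 237.5, 238.7]
tool_rot: [-1.573, -0.0, -1.297]
force: [0.6, -0.3, 0.4]
width: 49.8
clock: 10.0
eef_pos: [578.2, 237.3, 256.9]
tool_rot: [-1.573, -0.0, -1.297]
force: [-0.1, 0.1, 0.1]
width: 49.8
[-1.57375329e+00 -4.44039364e-04 -1.29697841e+00]
```

View pics/w9.png

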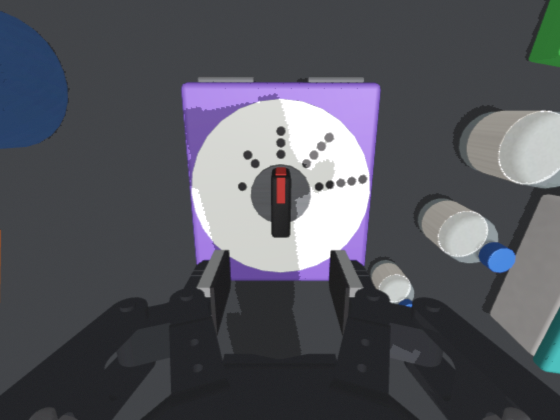

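View pics/s9.png

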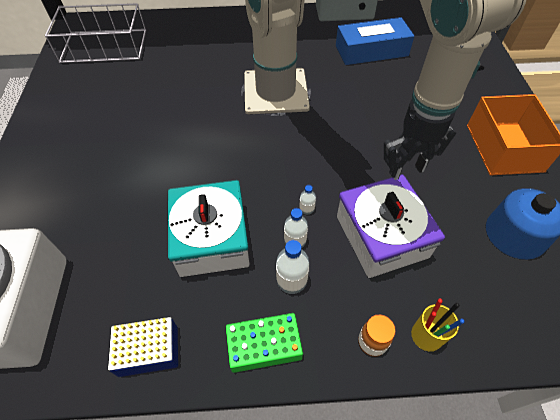

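The released pointer stays on 3 (bar at u≈281, 3-dot row at u≈281). The bottles (middle one at 296,228) and the teal dial (203,208) are where they started. The gripper is clear, so I'm handing in.

```bash
python3 -c "
from cell import *
print(read_state()['clock']); print(finish_job())"
```

```text
10.1
the job is handed in; nothing more can be done
None
```

I dialled 4 - 2 - 3 on the purple safe, let go and handed the job in at 10.1 s, well inside the 38 s limit; no verdict was reported.

- **Dialling:** I gripped the purple dial with the pointer about 0.16 rad right of 3. I turned it right to 4, left to 2, then right to 3, holding still for at least 0.4 s on each. In each wrist picture the pointer lined up with its row of dots, to within about a pixel. It never came near 5 or 1.
- **Last checks:** After letting go and lifting about 118 mm, the pointer was still on the 3 row and the tool force read about 0 N. The bottles and the teal dial looked unmoved in the scene picture. I compared these by eye and did not measure them.
- **Disagreements:**
  - The safe's yaw came out at 0.27 rad from the lid edges but 0.28–0.32 rad from the dots. This was within tolerance, and the pictures taken while holding the dial agreed with 0.27.
  - My first jog call was refused because it left out some fields; nothing moved.

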